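Close the tote's bail and stack the long jaw tray on it

TASK

One of the two wire bails of the tote of chuck jaws is still swung out: swing it fully in, so that both bails lie across the tote's rim. Then pick up the longer of the two handled trays and set it down on the two bails, centred over the tote, lengthwise along it and level; do not let go of it before it rests there.

Things in the scene. Friction and masses are not known exactly. Their poses are not given: they have to be found in the camera images.
- tote: Grey sheet-metal tote of chuck jaws, fixed: 160 (its x) x 260 (its y) x 90 mm high; jaws inside reach 55 mm up. Origin: centre of its underside, z up. Two U-shaped bails of 10 mm wire pivot about lines along x, 95 mm above the origin: the swung-out one at y = -118 mm, the other, already in, at +118. Swung in they lie level over the rim, crossbars at y = -63 and +63 mm, tops 100 mm up.
- bail (a joint): Angle of the swung-out bail (rad): 0 = fully in, level, pointing to the tote's middle, at its stop; 1.57 = upright; 2.5 = outward stop. It starts leaning outward over the tote's -y end, at 1.9 to 2.4. The stiff hinge stays where it is left; 1 to 3 N at the crossbar moves it.
- bail_bar (a point): Middle of the swung-out bail's crossbar: 10 mm round steel, 176 mm long, along the tote's x (and this point's x), 55 mm from its pivot line. At angle q it is at y = -118 + 55 cos q, z = 95 + 55 sin q (mm) in the tote's frame.
- long_tray_handle (a point): Middle of the longer tray's round wooden handle (14 mm thick, along y; z up), 105 mm above its underside. Grey tray 110 (x) x 210 (y) mm, walls 40, end plates 114 mm high, four steel jaws in it up to 45 mm; 0.6 to 0.9 kg, balanced at this point. A bystander tray looks alike but is half as long. Resting on both bails, the handle is 205 mm above the tote's origin.

How it is judged:
By the outcome, as a careful person would: the job done as asked, in the order asked, and still so for the second after the job is handed in, with the robot touching nothing.
It also fails if it takes over 51 s, if anything falls off the work surface, if the arm or the gripper's body presses on something with over 40 N, if the wrist force passes 120 N, or if a joint passes its speed limit or range.

ROBOT

A 6-joint arm with a two-finger parallel gripper is mounted at the origin on the work surface. World frame = base frame: x ahead of the robot, y to its left, z up, the work surface at z = 0. Lengths are in mm, angles in rad, forces in N, time in s.
With the tool pointing down it reaches from about 275 to 1000 mm from the base axis. Payload 8.4 kg.
Tool frame: the origin (TCP) lies midway between the tips of the shut fingers; the grasp point (between the pads) lies 19 mm behind it; z points along the fingers, y is the line along which they close (so a half turn about z gives the same grasp; the last joint's range is limited). The gripper opens to 85 mm and grips with 20 to 120 N. Pads are 22 mm wide; open, the fingers measure 114 mm over their backs; the gripper's body (76 mm by 85 mm) begins 54 mm behind the grasp point. The pads swing forward as they close: fully open they stand 13 mm farther back than shut.
Start: joints at [-1.212, 0.353, 1.633, -0, 1.155, -0.002], TCP at [220.638, -584.762, 231.281] pointing down, gripper open.
Joint ranges: [-2.63, 2.63], [-0.92, 2.1], [0.06, 2.66], [-1.3, 4.44], [0, 2.69], [-3.02, 3.02]. Speed limits (rad/s): [2.22, 2.22, 2.79, 3.14, 3.14, 3.14].

INTERFACE

Orientations are given as [roll, pitch, yaw] about the fixed x, y, z axes, in that order (R = Rz(yaw) Ry(pitch) Rx(roll)).
In Python, from rig import monitor, imaging, r gives the robot as it stands.
- The arm moves only by the tool drive_tool, never from a script. Its argument "plan" is a list of rows, each an object of numbers: "x", "y", "z": the shift along the tool's x, y, z in units of 50 mm (1.0 is 50 mm); "ax", "ay", "az": the turn, a rotation vector about the tool's x, y, z in units of 6 degrees (1.0 is 6 degrees); "hand": the finger opening in mm, from 0 to 85.4. In form: [{"x": .., "y": .., "z": .., "ax": .., "ay": .., "az": .., "hand": ..}, ...]. A call has 1 to 8 rows; each row is the pose to reach, as a shift and turn from the pose commanded when the call began, along the tool's axes at that moment; what a row does not reach only later rows make up. A row lasts 1/10 s, in which the tool goes at most 50 mm and 8.59 degrees, less where a joint would pass 70% of its speed; a pose out of reach is approached as far as the arm can. A call with a gripper value outside its range is refused whole. The fingers move at their own pace and stop on an object; "grip_force" is the grip in N (left out, the last holds). Time passes only in rows, so rows that repeat a pose let the fingers close. It gives the time, the measured TCP pose, the force, the opening and the grip force at its end, in the units of the state.
- monitor.sense(): the state, without advancing time (a new reading comes with each control period).
- imaging.grab_frame(name): name is "scene" or "side" or "wrist"; returns the picture (400x640x3 uint8, red, green, blue); there is no depth.
- imaging.camera_info(name): a dict with "mtx" (3x3 intrinsics, pixels), "dist" ([k1, k2, p1, p2, k3] as OpenCV has them; the pictures are not rectified), "R" (3x3) and "t" (3): a world point X has camera coordinates R X + t. Camera axes: x right, y down, z forward; pixel columns grow to the right and rows downward; lengths in mm; the calibration is good to about 2 mm. A picture is of the moment at which its call begins: read the wrist's pose just before it. camera_info takes no time and is no camera call; for the wrist camera it gives the pose at the moment of the call.
- r.sign_off(): hands the job in; it is judged then, once.
The state is a dict: "clock": time; "qpos": joint angles; "qvel": joint speeds; "joint_efforts": joint torques, N m; "eef_pos": TCP position; "tcp_rot": TCP orientation; "contact_force": force on the tool from outside, world axes, zero at the start; "wrist_torque": the same for the moment, N m; "opening": opening from 0.0 (shut) to 1.0 (fully open); "grasp_force": force on a finger pad.
Only numpy, scipy, OpenCV 4.12 (cv2) and the standard library are available. Lean on these libraries where they do the work, as an engineer would, in place of code of your own. Each camera call takes 0.05 s, during which the arm holds its last target. There are 200 camera calls.

## Working session

There is one attempt and no reset: what is moved stays moved. The work goes in short steps, Python scripts to look and compute and a tool call to move; the robot and the scene stay as the last step left them, time stands still between calls to the robot, and variables do not carry over. Pictures are saved under pics/ and viewed, at most 10 in all, crops included, and the job is handed in when it is done.

Besides the shell and the picture viewer there is one more tool, called as name([rows], argument=value, ...), one row to a line, values as JSON. drive_tool: Moves the arm, as the interface text tells. Its arguments: {"type":"object","properties":{"plan":{"type":"array","items":{"type":"object","properties":{"x":{"type":"number"},"y":{"type":"number"},"z":{"type":"number"},"ax":{"type":"number"},"ay":{"type":"number"},"az":{"type":"number"},"hand":{"type":"number"}}}},"grip_force":{"type":"number"}},"required":["plan"]}

```bash
mkdir -p pics
python3 - <<'E'
from rig import monitor, imaging, r
import cv2
for n in ("scene","side"):
    im=imaging.grab_frame(n); cv2.imwrite(f"pics/{n}0.png",im[:,:,::-1])
    c=imaging.camera_info(n); print(n,c)
s=monitor.sense(); print(s)
E
```

```text
scene {'mtx': array([[400.88149716,   0.        , 319.21514828],
       [  0.        , 400.88149716, 203.4915437 ],
       [  0.        ,   0.        ,   1.        ]]), 'dist': array([-0.04014961,  0.        ,  0.        ,  0.        ,  0.        ]), 'R': array([[ 0.87836025,  0.47796179, -0.00598268],
       [ 0.31250377, -0.58367546, -0.7494427 ],
       [-0.36169692,  0.65641106, -0.66204218]]), 't': array([-491.01226886,  -90.31686056,  982.35542424])}
side {'mtx': array([[461.38285206,   0.        , 318.88273217],
       [  0.        , 461.38285206, 206.65386009],
       [  0.        ,   0.        ,   1.        ]]), 'dist': array([-0.04033577,  0.        ,  0.        ,  0.        ,  0.        ]), 'R': array([[-0.85449682, -0.51940991, -0.00696645],
       [-0.33257061,  0.55732564, -0.76077916],
       [ 0.39903881, -0.64776653, -0.64897345]]), 't': array([471.66414135, 258.0810279 , 684.55046217])}
{'clock': 0.1, 'qpos': array([-1.21239413e+00,  3.53604222e-01,  1.63405937e+00, -9.37581968e-06,
        1.15522966e+00, -2.38518777e-03]), 'qvel': array([ 0.00108932,  0.0002858 , -0.00208468, -0.00032696,  0.00123322,
       -0.00108033]), 'joint_efforts': array([-5.45908115e-04, -6.06359410e+01, -3.42821002e+01, -4.10244024e-05,
        3.96899399e-03,  6.16907357e-06]), 'eef_pos': array([ 220.48382327, -584.34864653,  230.6211139 ]), 'tcp_rot': array([-3.14029204e+00,  5.47070315e-06,  3.60791182e-01]), 'contact_force': array([ 0.46224907, -0.66327489, -0.43857704]), 'wrist_torque': array([-0.00985734,  0.01409401, -0.05554915]), 'grasp_force': 0.0, 'opening': 1.0004679480817846}
```

View pics/scene0.png

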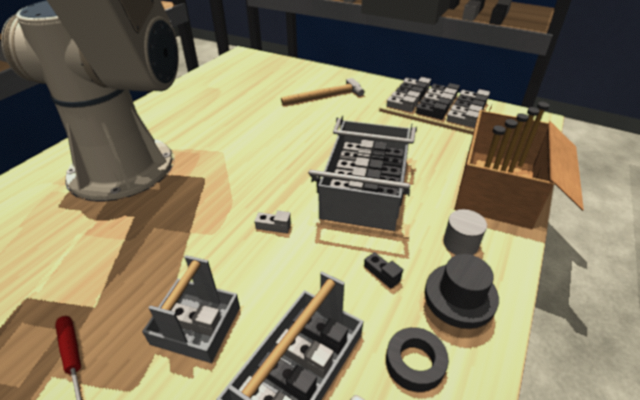

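View pics/side0.png

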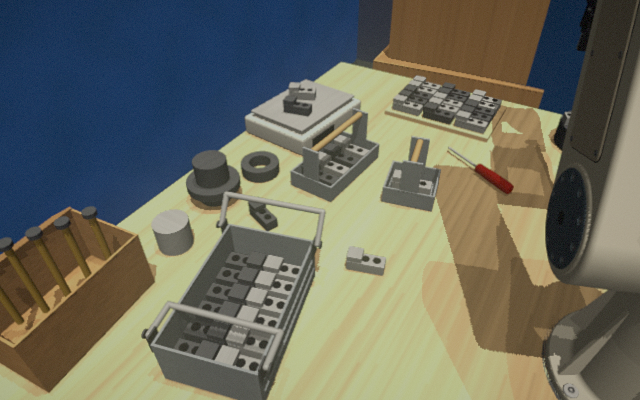

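The swung-out bail is at the tote's far end in the side view (bar about (225,197)–(325,211)). The long tray's handle runs from (315,150) to (360,117) there. I'll take enlarged crops to measure.

Run:
```python
import cv2,numpy as np
a=cv2.imread("pics/scene0.png");b=cv2.imread("pics/side0.png")
def crop(im,x,y,w,h,s): return cv2.resize(im[y:y+h,x:x+w],None,fx=s,fy=s,interpolation=cv2.INTER_CUBIC)
A=crop(b,140,180,200,220,2.7); B=crop(a,300,110,130,130,2); 
cv2.imwrite("pics/c1.png",crop(b,140,180,200,215,2.7))
cv2.imwrite("pics/c2.png",np.hstack([crop(a,300,105,125,150,3.2),crop(a,220,260,150,140,3.2)[:448]]) if 0 else np.hstack([crop(a,300,105,120,140,3.2),cv2.resize(crop(a,220,260,130,140,3.2),None,fx=1,fy=1)]))
```

```text
(no output)
```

View pics/c1.png

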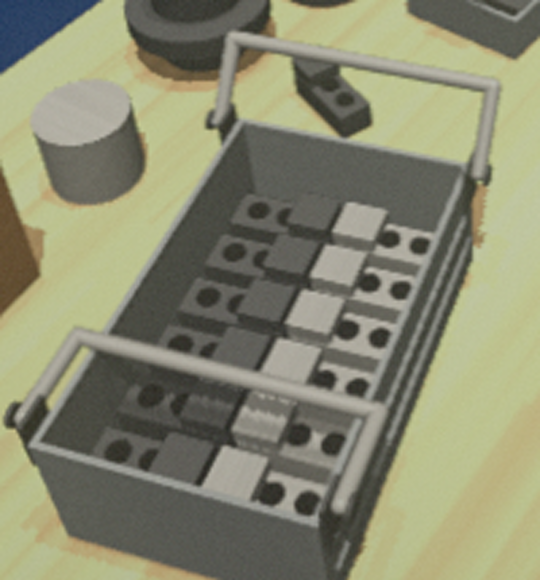

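View pics/c2.png

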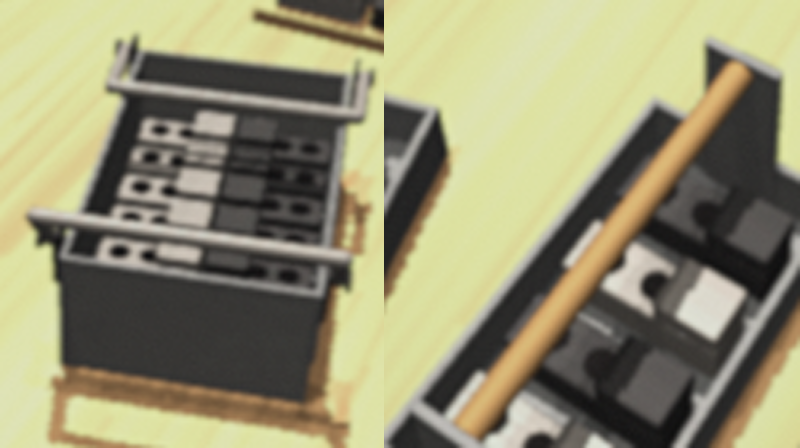

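```bash
cat > h.py <<'E'
import numpy as np,cv2
from rig import monitor, imaging, r
def proj(c,P): return cv2.projectPoints(np.array(P,float),cv2.Rodrigues(c["R"])[0],c["t"],c["mtx"],c["dist"])[0][:,0]
def ray(c,px,z):
    u=cv2.undistortPoints(np.array([[px]],float),c["mtx"],c["dist"])[0,0]
    d=c["R"].T@np.array([*u,1]); o=-c["R"].T@c["t"]; return o+d*(z-o[2])/d[2]
E
python3 - <<'E'
from h import *
from scipy.optimize import least_squares
S=imaging.camera_info("side");C=imaging.camera_info("scene")
s=[((80,-130,90),(242,124)),((-80,-130,90),(468,163)),((80,130,90),(36,444)),((85,63,95),(80,335)),((-85,63,95),(378,408)),((80,130,0),(72,535))]
sb=[(83,(232,40)),(-83,(493,87))]
c=[((-80,-130,90),(62,260)),((80,-130,90),(322,296)),((-80,-130,0),(62,370)),((80,-130,0),(308,400)),((-85,63,95),(112,86)),((85,63,95),(356,116))]
cb=[(-85,(36,214)),(85,(348,258))]
def f(p):
    x,y,w,q=p; b=lambda X:(X,-118+55*np.cos(q),95+55*np.sin(q))
    T=lambda P:np.array(P,float)@np.array([[np.cos(w),np.sin(w),0],[-np.sin(w),np.cos(w),0],[0,0,1]])+[x,y,0]
    e=[]
    e.append(proj(S,T([a for a,_ in s]+[b(X) for X,_ in sb]))-[(140+u/2.7,180+v/2.7) for _,(u,v) in s+sb])
    e.append(proj(C,T([a for a,_ in c]+[b(X) for X,_ in cb]))-[(300+u/3.2,105+v/3.2) for _,(u,v) in c+cb])
    return np.vstack(e).ravel()
g=ray(C,(363,160),90)
best=min((least_squares(f,[g[0],g[1],w,2.1],loss="soft_l1") for w in (-.8,-.3,.2,.7)),key=lambda o:o.cost)
print(best.x,best.cost);print(best.fun.reshape(-1,2).round(1).tolist())
print("tray scene",ray(C,(330.6,281.2),107),ray(C,(242,394),107),ray(C,(247,388),107))
print("tray side",ray(S,(315,150),107),ray(S,(360,117),107))
print("small",ray(C,(195,265),105),ray(C,(168,307),105))
E
```

```text
[5.61339642e+02 2.15393631e+02 2.77973086e-01 2.25857127e+00] 21.515677246092544
[[-2.2, -3.5], [0.3, -1.7], [-2.4, 0.5], [1.2, 0.2], [-0.6, -1.0], [-0.9, 0.3], [1.6, -1.2], [-3.9, -2.7], [-1.2, -0.8], [0.5, -0.8], [-0.9, -1.7], [-0.8, 0.5], [-0.4, -0.1], [-1.7, -0.9], [1.3, 0.6], [-2.2, -0.8]]
tray scene [ 653.26345326 -137.04209612  107.        ] [ 637.6628491  -331.84218516  107.        ] [ 638.61549337 -323.25358367  107.        ]
tray side [ 647.86229262 -143.50571268  107.        ] [ 630.54165404 -314.70521676  107.        ]
small [ 455.58560508 -207.29406622  105.        ] [ 473.60812885 -283.74363457  105.        ]
```

```bash
cat >> h.py <<'E'
from scipy.spatial.transform import Rotation as Ro
def go(x,y,z,yaw,s=None):
    s=s or monitor.sense(); R=Ro.from_euler("xyz",s["tcp_rot"]); G=Ro.from_euler("xyz",[np.pi,0,yaw])
    d=R.inv().apply(np.array([x,y,z])-s["eef_pos"])/50; a=(R.inv()*G).as_rotvec(degrees=True)/6
    print("xyz",d.round(3),"a",a.round(3))
def tote(x,y,z,T=(561.3,215.4,.278)):
    c,s_=np.cos(T[2]),np.sin(T[2]); return T[0]+c*x-s_*y,T[1]+s_*x+c*y,z
E
python3 -c "
from h import *
print(tote(0,-153,137)); go(*tote(0,-153,270),.278)"
```

```text
(np.float64(603.2882468974412), np.float64(68.27424724923407), 137)
xyz [11.771 -9.51  -0.775] a [-0.012  0.001  0.791]
```

drive_tool([
  {"x": 6,"y": -5,"z": -0.8,"az": 0.4,"hand": 60},
  {"x": 6,"y": -5,"z": -0.8,"az": 0.4,"hand": 60},
  {"x": 6,"y": -5,"z": -0.8,"az": 0.4,"hand": 60},
  {"x": 6,"y": -5,"z": -0.8,"az": 0.4,"hand": 60},
  {"x": 6,"y": -5,"z": -0.8,"az": 0.4,"hand": 60},
  {"x": 11.77,"y": -9.51,"z": -0.78,"ax": -0.01,"az": 0.79,"hand": 60},
  {"x": 11.77,"y": -9.51,"z": -0.78,"ax": -0.01,"az": 0.79,"hand": 60},
  {"x": 11.77,"y": -9.51,"z": -0.78,"ax": -0.01,"az": 0.79,"hand": 60},
])

```text
invalid input
```

drive_tool([
  {"x": 0.78,"y": -0.62,"z": -0.4,"ax": 0,"ay": 0,"az": 0.1,"hand": 60},
  {"x": 1.56,"y": -1.25,"z": -0.8,"ax": 0,"ay": 0,"az": 0.2,"hand": 60},
  {"x": 2.34,"y": -1.87,"z": -0.8,"ax": 0,"ay": 0,"az": 0.3,"hand": 60},
  {"x": 3.12,"y": -2.5,"z": -0.8,"ax": 0,"ay": 0,"az": 0.4,"hand": 60},
  {"x": 3.9,"y": -3.12,"z": -0.8,"ax": 0,"ay": 0,"az": 0.5,"hand": 60},
  {"x": 4.7,"y": -3.75,"z": -0.8,"ax": 0,"ay": 0,"az": 0.6,"hand": 60},
  {"x": 5.5,"y": -4.4,"z": -0.8,"ax": 0,"ay": 0,"az": 0.7,"hand": 60},
  {"x": 6,"y": -5,"z": -0.8,"ax": 0,"ay": 0,"az": 0.79,"hand": 60},
], grip_force=30)

```text
clock: 0.9
eef_pos: [414.1, -243.2, 271.2]
tcp_rot: [3.141, -0.0, 0.278]
contact_force: [0.6, 0.8, 0.4]
opening: 0.699
grasp_force: 0.0
```

```bash
python3 -c "
from h import *
go(*tote(0,-153,270),.278)"
```

```text
xyz [ 5.346 -4.953  0.026] a [ 0.002 -0.004 -0.004]
```

drive_tool([
  {"x": 0.8,"y": -0.7,"z": 0,"ax": 0,"ay": 0,"az": 0,"hand": 60},
  {"x": 1.5,"y": -1.4,"z": 0,"ax": 0,"ay": 0,"az": 0,"hand": 60},
  {"x": 2.3,"y": -2.1,"z": 0,"ax": 0,"ay": 0,"az": 0,"hand": 60},
  {"x": 3.0,"y": -2.8,"z": 0,"ax": 0,"ay": 0,"az": 0,"hand": 60},
  {"x": 3.8,"y": -3.5,"z": 0,"ax": 0,"ay": 0,"az": 0,"hand": 60},
  {"x": 4.5,"y": -4.2,"z": 0,"ax": 0,"ay": 0,"az": 0,"hand": 60},
  {"x": 5.2,"y": -4.8,"z": 0,"ax": 0,"ay": 0,"az": 0,"hand": 60},
  {"x": 5.35,"y": -4.95,"z": 0,"ax": 0,"ay": 0,"az": 0,"hand": 60},
])

```text
clock: 1.7
eef_pos: [604.1, 70.4, 270.7]
tcp_rot: [-3.141, -0.001, 0.281]
contact_force: [0.1, -0.5, 0.1]
opening: 0.701
grasp_force: 0.0
```

Run:
```python
from h import *
c=imaging.camera_info("wrist"); im=imaging.grab_frame("wrist"); cv2.imwrite("pics/w1.png",im[:,:,::-1])
print(c, monitor.sense()["eef_pos"])
print(proj(c,[tote(0,-153,137),tote(-83,-153,137),tote(83,-153,137),tote(-80,-130,90),tote(80,-130,90)]).round())
```

```text
{'mtx': array([[303.31739323,   0.        , 323.16037028],
       [  0.        , 303.31739323, 198.0730304 ],
       [  0.        ,   0.        ,   1.        ]]), 'dist': array([-0.02585601,  0.        ,  0.        ,  0.        ,  0.        ]), 'R': array([[ 0.27798299, -0.96058549, -0.00098929],
       [-0.92631989, -0.26833924,  0.26443432],
       [-0.25427724, -0.07259185, -0.96440319]]), 't': array([-100.20660248,  533.69217063,  575.18133895])} [603.9911059   70.37886966 270.58457959]
[[325. 190.]
 [325. 270.]
 [326.  98.]
 [305. 248.]
 [303. 103.]]
```

View pics/w1.png

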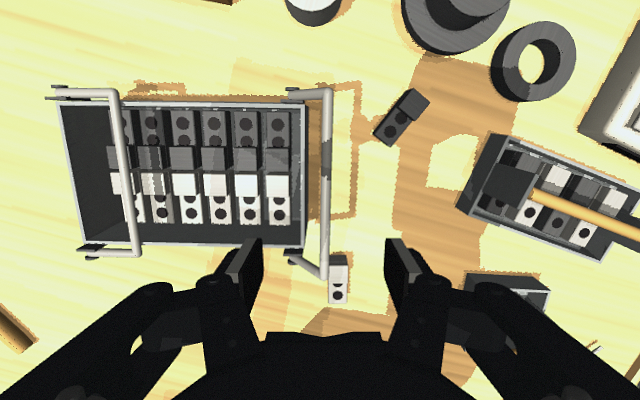

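The wrist view shows the bail bar from (326,90) to (324,275), the rim corners at (304,100), (306,246), (58,104), (80,246), and the other bail's bar from (113,93) to (136,252). It all agrees with the estimate, so I'll refine the tote pose from it.

Run:
```python
from h import *
from scipy.optimize import least_squares
c=imaging.camera_info("wrist")
P=[(80,-130,90),(-80,-130,90),(80,130,90),(-80,130,90),(83,63,95),(-83,63,95)]
U=[(304,101),(306,246),(58,104),(80,246),(113,93),(136,252)]
B=[(326,92),(324,272)]
def f(p):
    q=p[3]; Q=P+[(X,-118+55*np.cos(q),95+55*np.sin(q)) for X in (83,-83)]
    return (proj(c,[tote(*a,p[:3]) for a in Q])-(U+B)).ravel()
o=least_squares(f,[561,215,.278,2.25],loss="soft_l1"); T=o.x;print(T,o.fun.reshape(-1,2).round(1).tolist())
q=T[3]; b=(0,-118+55*np.cos(q),95+55*np.sin(q)); print(b,tote(*b,T[:3]))
print("handle",ray(c,(535,196),107),ray(c,(636,226),107))
go(*tote(0,b[1],b[2]-19,T[:3]),T[2])
```

```text
[5.62912696e+02 2.14643892e+02 2.79388221e-01 2.22624116e+00] [[-0.3, 0.4], [-0.3, 0.3], [-3.5, -1.2], [5.0, -1.1], [0.2, 5.8], [2.6, -2.4], [-0.9, 3.4], [0.4, -2.7]]
(0, np.float64(-151.52315772594426), np.float64(138.60272808072293)) (np.float64(604.6978803115982), np.float64(68.99614629001726), np.float64(138.60272808072293))
handle [ 652.13678683 -149.06589321  107.        ] [ 653.14424588 -275.78553042  107.        ]
xyz [0.005 0.034 3.02 ] a [-0.01  -0.003  0.017]
```

drive_tool([
  {"x": 0,"y": 0.03,"z": 0.8,"ax": 0,"ay": 0,"az": 0,"hand": 60},
  {"x": 0,"y": 0.03,"z": 1.6,"ax": 0,"ay": 0,"az": 0,"hand": 60},
  {"x": 0,"y": 0.03,"z": 2.4,"ax": 0,"ay": 0,"az": 0,"hand": 60},
  {"x": 0,"y": 0.03,"z": 2.9,"ax": 0,"ay": 0,"az": 0,"hand": 60},
  {"x": 0,"y": 0.03,"z": 3.0,"ax": 0,"ay": 0,"az": 0,"hand": 60},
  {"x": 0,"y": 0.03,"z": 3.0,"ax": 0,"ay": 0,"az": 0,"hand": 30},
  {"x": 0,"y": 0.03,"z": 3.0,"ax": 0,"ay": 0,"az": 0,"hand": 15},
  {"x": 0,"y": 0.03,"z": 3.0,"ax": 0,"ay": 0,"az": 0,"hand": 0},
], grip_force=25)

```text
clock: 2.55
eef_pos: [603.9, 64.9, 123.1]
tcp_rot: [3.141, -0.003, 0.278]
contact_force: [-0.1, 0.2, -0.3]
opening: 0.194
grasp_force: 0.0
```

drive_tool([
  {"x": 0,"y": 0,"z": 0,"ax": 0,"ay": 0,"az": 0,"hand": 0},
  {"x": 0,"y": 0,"z": 0,"ax": 0,"ay": 0,"az": 0,"hand": 0},
  {"x": 0,"y": 0,"z": 0,"ax": 0,"ay": 0,"az": 0,"hand": 0},
])

```text
clock: 2.85
eef_pos: [603.8, 64.7, 122.4]
tcp_rot: [3.141, -0.002, 0.278]
contact_force: [-0.1, -3.0, 6.8]
opening: 0.099
grasp_force: 25.7
```

Run:
```python
from h import *
s=monitor.sense(); print(s["opening"]*85.4,s["grasp_force"],s["eef_pos"],s["contact_force"])
q0=2.226
for q in (2.0,1.7,1.4,1.1,.8,.5,.25,0.): print(q, np.round([-55*(np.cos(q)-np.cos(q0))/50, -55*(np.sin(q)-np.sin(q0))/50],2))
```

```text
8.485157366666575 25.735815167427063 [603.79062957  64.73176732 122.44700054] [-0.12864185 -2.99171432  6.77828342]
2.0 [-0.21 -0.13]
1.7 [-0.53 -0.22]
1.4 [-0.86 -0.21]
1.1 [-1.17 -0.11]
0.8 [-1.44  0.08]
0.5 [-1.64  0.34]
0.25 [-1.74  0.6 ]
0.0 [-1.77  0.87]
```

drive_tool([
  {"x": 0,"y": -0.13,"z": -0.1,"ax": 0,"ay": 0,"az": 0,"hand": 0},
  {"x": 0,"y": -0.27,"z": -0.18,"ax": 0,"ay": 0,"az": 0,"hand": 0},
  {"x": 0,"y": -0.43,"z": -0.24,"ax": 0,"ay": 0,"az": 0,"hand": 0},
  {"x": 0,"y": -0.59,"z": -0.27,"ax": 0,"ay": 0,"az": 0,"hand": 0},
  {"x": 0,"y": -0.75,"z": -0.28,"ax": 0,"ay": 0,"az": 0,"hand": 0},
  {"x": 0,"y": -0.92,"z": -0.26,"ax": 0,"ay": 0,"az": 0,"hand": 0},
  {"x": 0,"y": -1.08,"z": -0.22,"ax": 0,"ay": 0,"az": 0,"hand": 0},
  {"x": 0,"y": -1.23,"z": -0.16,"ax": 0,"ay": 0,"az": 0,"hand": 0},
], grip_force=25)

```text
clock: 3.65
eef_pos: [587.3, 124.7, 130.0]
tcp_rot: [3.141, -0.003, 0.278]
contact_force: [6.0, -1.3, 4.9]
opening: 0.106
grasp_force: 27.0
```

drive_tool([
  {"x": 0,"y": -0.15,"z": 0.09,"ax": 0,"ay": 0,"az": 0,"hand": 0},
  {"x": 0,"y": -0.27,"z": 0.19,"ax": 0,"ay": 0,"az": 0,"hand": 0},
  {"x": 0,"y": -0.38,"z": 0.31,"ax": 0,"ay": 0,"az": 0,"hand": 0},
  {"x": 0,"y": -0.47,"z": 0.45,"ax": 0,"ay": 0,"az": 0,"hand": 0},
  {"x": 0,"y": -0.53,"z": 0.58,"ax": 0,"ay": 0,"az": 0,"hand": 0},
  {"x": 0,"y": -0.57,"z": 0.71,"ax": 0,"ay": 0,"az": 0,"hand": 0},
  {"x": 0,"y": -0.59,"z": 0.85,"ax": 0,"ay": 0,"az": 0,"hand": 0},
  {"x": 0,"y": -0.6,"z": 0.98,"ax": 0,"ay": 0,"az": 0,"hand": 0},
])

```text
clock: 4.45
eef_pos: [578.4, 154.5, 80.2]
tcp_rot: [-3.14, -0.002, 0.278]
contact_force: [3.7, 4.9, 2.3]
opening: 0.103
grasp_force: 28.9
```

drive_tool([
  {"x": 0,"y": 0,"z": 0.03,"ax": 0,"ay": 0,"az": 0,"hand": 0},
  {"x": 0,"y": 0,"z": 0.06,"ax": 0,"ay": 0,"az": 0,"hand": 0},
])

```text
clock: 4.65
eef_pos: [578.3, 154.6, 77.2]
tcp_rot: [-3.14, -0.002, 0.278]
contact_force: [3.9, 6.1, 3.1]
opening: 0.103
grasp_force: 29.0
```

drive_tool([
  {"x": 0,"y": 0,"z": 0.05,"ax": 0,"ay": 0,"az": 0,"hand": 0},
  {"x": 0,"y": 0,"z": 0.08,"ax": 0,"ay": 0,"az": 0,"hand": 0},
])

```text
clock: 4.85
eef_pos: [578.6, 154.7, 76.0]
tcp_rot: [-3.14, -0.002, 0.278]
contact_force: [-9.2, 2.6, 44.4]
opening: 0.102
grasp_force: 32.8
```

drive_tool([
  {"x": 0,"y": 0,"z": -0.08,"ax": 0,"ay": 0,"az": 0,"hand": 0},
  {"x": 0,"y": 0,"z": -0.05,"ax": 0,"ay": 0,"az": 0,"hand": 20},
  {"x": 0,"y": 0,"z": -0.05,"ax": 0,"ay": 0,"az": 0,"hand": 40},
  {"x": 0,"y": 0,"z": -0.05,"ax": 0,"ay": 0,"az": 0,"hand": 40},
  {"x": 0,"y": 0,"z": -0.8,"ax": 0,"ay": 0,"az": 0,"hand": 40},
  {"x": 0,"y": 0,"z": -1.7,"ax": 0,"ay": 0,"az": 0,"hand": 40},
  {"x": 0,"y": 0,"z": -2.6,"ax": 0,"ay": 0,"az": 0,"hand": 40},
  {"x": 0,"y": 0,"z": -3.5,"ax": 0,"ay": 0,"az": 0,"hand": 40},
])

```text
clock: 5.65
eef_pos: [576.8, 152.7, 249.2]
tcp_rot: [-3.142, 0.002, 0.278]
contact_force: [0.1, 0.6, -0.3]
opening: 0.47
grasp_force: 0.0
```

Run:
```python
from h import *
c=imaging.camera_info("wrist"); im=imaging.grab_frame("wrist"); 
b=imaging.grab_frame("side")[150:400,130:400]
print(monitor.sense()["eef_pos"])
T=(562.5,215,.279)
print(proj(c,[tote(*p,T) for p in [(83,-63,95),(-83,-63,95),(83,63,95),(-83,63,95),(80,-130,90),(-80,-130,90),(80,130,90),(-80,130,90)]]).round().tolist())
v=np.hstack([im[:,0:530],cv2.resize(b,(270,250)) if 0 else np.vstack([b,np.zeros((150,270,3),np.uint8)])])
cv2.imwrite("pics/w2.png",v[:,:,::-1])
np.save("w2cam.npy",c,allow_pickle=True)
go(643,-235,270,1.5)
```

```text
[580.48313562 153.70526512 254.39697231]
[[322.0, 93.0], [322.0, 256.0], [187.0, 94.0], [205.0, 256.0], [393.0, 97.0], [384.0, 251.0], [121.0, 98.0], [146.0, 251.0]]
xyz [-0.928  7.819 -0.319] a [  0.054  -0.074 -11.669]
```

View pics/w2.png

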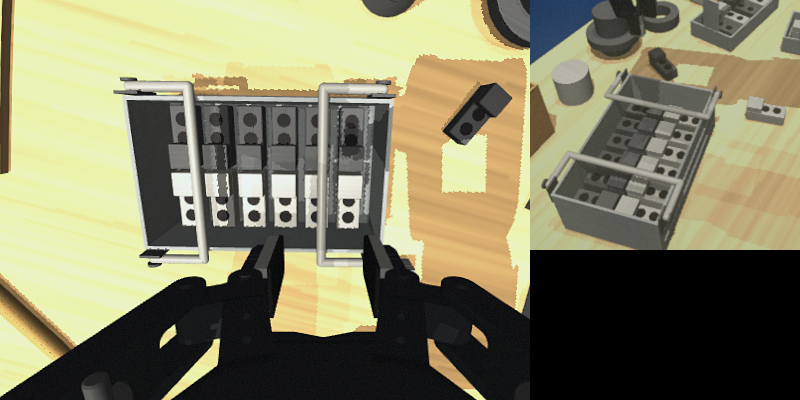

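The bail is fully in: the two crossbars sit at columns about 323 and 187–203, which match the level-bail prediction. Next, the tray.

drive_tool([
  {"x": -0.1,"y": 0.9,"z": -0.8,"ax": 0,"ay": 0,"az": -1.3,"hand": 80},
  {"x": -0.2,"y": 1.8,"z": -0.9,"ax": 0,"ay": 0,"az": -2.6,"hand": 80},
  {"x": -0.3,"y": 2.7,"z": -0.9,"ax": 0,"ay": 0,"az": -3.9,"hand": 80},
  {"x": -0.4,"y": 3.6,"z": -0.9,"ax": 0,"ay": 0,"az": -5.2,"hand": 80},
  {"x": -0.5,"y": 4.5,"z": -0.9,"ax": 0,"ay": 0,"az": -6.0,"hand": 80},
  {"x": -0.65,"y": 5.4,"z": -0.9,"ax": 0,"ay": 0,"az": -6.0,"hand": 80},
  {"x": -0.8,"y": 6.3,"z": -0.9,"ax": 0,"ay": 0,"az": -6.0,"hand": 80},
  {"x": -0.93,"y": 7.2,"z": -0.9,"ax": 0,"ay": 0,"az": -6.0,"hand": 80},
])

```text
clock: 6.55
eef_pos: [631.0, -207.7, 291.8]
tcp_rot: [-3.139, 0.001, 0.906]
contact_force: [0.5, 0.6, -0.0]
opening: 0.938
grasp_force: 0.0
```

```bash
python3 -c "
from h import *
go(642,-245,300,1.5)"
```

```text
xyz [-0.452  0.633 -0.165] a [-2.20e-02  1.00e-03 -5.67e+00]
```

drive_tool([
  {"x": -0.1,"y": 0.15,"z": 0,"ax": 0,"ay": 0,"az": -1.2,"hand": 80},
  {"x": -0.2,"y": 0.3,"z": -0.1,"ax": 0,"ay": 0,"az": -2.4,"hand": 80},
  {"x": -0.3,"y": 0.45,"z": -0.15,"ax": 0,"ay": 0,"az": -3.6,"hand": 80},
  {"x": -0.4,"y": 0.6,"z": -0.15,"ax": 0,"ay": 0,"az": -4.8,"hand": 80},
  {"x": -0.45,"y": 0.63,"z": -0.15,"ax": 0,"ay": 0,"az": -5.67,"hand": 80},
  {"x": -0.45,"y": 0.63,"z": -0.15,"ax": 0,"ay": 0,"az": -5.67,"hand": 80},
  {"x": -0.45,"y": 0.63,"z": -0.15,"ax": 0,"ay": 0,"az": -5.67,"hand": 80},
])

```text
clock: 7.25
eef_pos: [642.2, -242.8, 299.6]
tcp_rot: [-3.14, -0.001, 1.497]
contact_force: [-0.1, -0.9, 0.1]
opening: 0.944
grasp_force: 0.0
```

Run:
```python
from h import *
print(monitor.sense()["eef_pos"])
c=imaging.camera_info("wrist"); im=imaging.grab_frame("wrist"); cv2.imwrite("pics/w3.png",im[:,:,::-1])
np.save("w3cam.npy",c,allow_pickle=True)
```

```text
[ 642.21394959 -242.84623444  299.62052012]
```

View pics/w3.png

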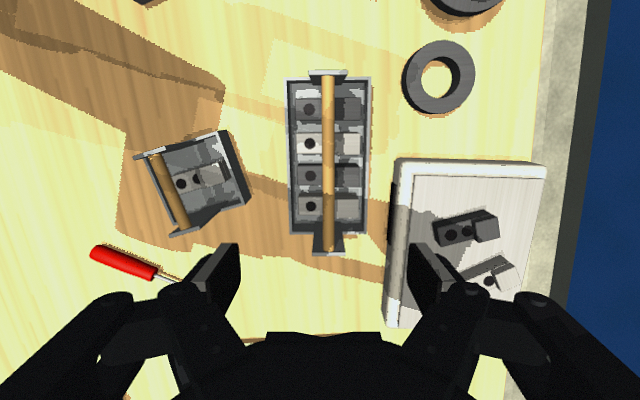

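The long tray's handle runs from (328,76) to (328,249). The plate tops are at about (328,72) and (328,253).

Run:
```python
from h import *
c=np.load("w3cam.npy",allow_pickle=True).item()
a,b=ray(c,(328,72),114),ray(c,(328,253.5),114); print(a,b,np.hypot(*(a-b)[:2]))
h1,h2=ray(c,(328,80),108),ray(c,(328.5,245),108); print(h1,h2)
w=np.arctan2(*(a-b)[1::-1]); print("yaw",w)
m=(a+b)/2; go(m[0],m[1],86,w)
```

```text
[ 654.76776639 -134.42522886  114.        ] [ 641.02576396 -334.18535345  114.        ] 200.23224017779495
[ 654.36582686 -141.42531444  108.        ] [ 642.26385396 -326.04042114  108.        ]
yaw 1.5021120175646256
xyz [0.174 0.104 4.278] a [-0.013 -0.004 -0.043]
```

drive_tool([
  {"x": 0.17,"y": 0.1,"z": 0.8,"ax": 0,"ay": 0,"az": -0.05,"hand": 60},
  {"x": 0.17,"y": 0.1,"z": 1.6,"ax": 0,"ay": 0,"az": -0.05,"hand": 60},
  {"x": 0.17,"y": 0.1,"z": 2.4,"ax": 0,"ay": 0,"az": -0.05,"hand": 60},
  {"x": 0.17,"y": 0.1,"z": 3.2,"ax": 0,"ay": 0,"az": -0.05,"hand": 60},
  {"x": 0.17,"y": 0.1,"z": 3.8,"ax": 0,"ay": 0,"az": -0.05,"hand": 60},
  {"x": 0.17,"y": 0.1,"z": 4.2,"ax": 0,"ay": 0,"az": -0.05,"hand": 60},
  {"x": 0.17,"y": 0.1,"z": 4.28,"ax": 0,"ay": 0,"az": -0.05,"hand": 60},
  {"x": 0.17,"y": 0.1,"z": 4.28,"ax": 0,"ay": 0,"az": -0.05,"hand": 40},
])

```text
clock: 8.1
eef_pos: [648.0, -234.6, 86.3]
tcp_rot: [-3.14, -0.0, 1.505]
contact_force: [0.2, 0.7, 1.1]
opening: 0.547
grasp_force: 0.0
```

drive_tool([
  {"x": 0,"y": 0,"z": 0,"ax": 0,"ay": 0,"az": 0,"hand": 25},
  {"x": 0,"y": 0,"z": 0,"ax": 0,"ay": 0,"az": 0,"hand": 15},
  {"x": 0,"y": 0,"z": 0,"ax": 0,"ay": 0,"az": 0,"hand": 0},
  {"x": 0,"y": 0,"z": 0,"ax": 0,"ay": 0,"az": 0,"hand": 0},
  {"x": 0,"y": 0,"z": 0,"ax": 0,"ay": 0,"az": 0,"hand": 0},
], grip_force=90)

```text
clock: 8.6
eef_pos: [648.0, -235.1, 88.2]
tcp_rot: [-3.142, 0.0, 1.505]
contact_force: [-5.1, 0.7, 5.9]
opening: 0.128
grasp_force: 87.8
```

drive_tool([
  {"x": 0,"y": 0,"z": -0.2,"ax": 0,"ay": 0,"az": 0,"hand": 0},
  {"x": 0,"y": 0,"z": -0.5,"ax": 0,"ay": 0,"az": 0,"hand": 0},
  {"x": 0,"y": 0,"z": -0.9,"ax": 0,"ay": 0,"az": 0,"hand": 0},
  {"x": 0,"y": 0,"z": -1.4,"ax": 0,"ay": 0,"az": 0,"hand": 0},
  {"x": 0,"y": 0,"z": -1.9,"ax": 0,"ay": 0,"az": 0,"hand": 0},
  {"x": 0,"y": 0,"z": -2.4,"ax": 0,"ay": 0,"az": 0,"hand": 0},
  {"x": 0,"y": 0,"z": -2.9,"ax": 0,"ay": 0,"az": 0,"hand": 0},
  {"x": 0,"y": 0,"z": -3.2,"ax": 0,"ay": 0,"az": 0,"hand": 0},
], grip_force=90)

```text
clock: 9.4
eef_pos: [648.9, -235.1, 250.0]
tcp_rot: [3.139, 0.001, 1.505]
contact_force: [0.6, -0.8, -8.4]
opening: 0.128
grasp_force: 88.3
```

Run:
```python
from h import *
c=imaging.camera_info("wrist"); a=imaging.grab_frame("wrist"); b=imaging.grab_frame("side")
s=monitor.sense(); print(s["eef_pos"],s["contact_force"],s["wrist_torque"],s["grasp_force"])
np.save("w4cam.npy",c,allow_pickle=True); cv2.imwrite("pics/w4full.png",a[:,:,::-1]);
v=np.hstack([a[:,160:500],b[:,200:600]]); cv2.imwrite("pics/w4.png",v[:,:,::-1])
go(562.5,215,240,1.5708+.279)
```

```text
[ 649.53141604 -235.35523572  249.93415945] [ 0.14756674 -1.26303292 -8.10623575] [-0.06759325 -0.08699724  0.0235035 ] 88.08887958526611
xyz [ 8.874 -2.327  0.177] a [ 0.042  0.02  -3.289]
```

View pics/w4.png

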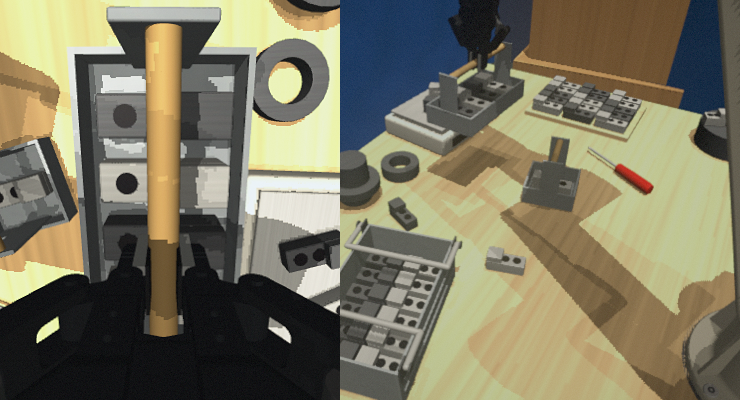

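Run:
```python
from h import *
c=np.load("w4cam.npy",allow_pickle=True).item(); s=monitor.sense()
print("cam",-c["R"].T@c["t"], s["eef_pos"],s["wrist_torque"],s["contact_force"])
w=s["tcp_rot"][2]; tx=np.array([np.cos(w),np.sin(w)])
for n,p,z in (("far top",(324,8),276),("far top in",(324,22),276),("handle far",(324,25),267),("near orange end",(325,333),267),("near plate in",(325,318),276),("far wall outer",(324,49),202)): 
    q=ray(c,p,z); print(n,((q-s["eef_pos"])[:2]@tx).round(1), q.round(1))
x=[]
for k in range(3):
    imaging.grab_frame("side"); s=monitor.sense(); x.append(s["wrist_torque"])
print(np.mean(x,0),np.std(x,0),s["tcp_rot"])
```

```text
cam [ 652.9577325  -168.19728603  392.6303067 ] [ 649.53141604 -235.35523572  249.93415945] [-0.06759325 -0.08699724  0.0235035 ] [ 0.14756674 -1.26303292 -8.10623575]
far top 102.7 [ 655.9 -132.8  276. ]
far top in 98.4 [ 655.6 -137.2  276. ]
handle far 99.7 [ 655.7 -135.8  267. ]
near orange end -36.3 [ 647.5 -271.6  267. ]
near plate in -20.9 [ 648.4 -256.2  276. ]
far wall outer 104.0 [ 656.4 -131.6  202. ]
[ 0.01513673 -0.00646593  0.00587461] [0.0062644  0.0462066  0.02368861] [-3.13951988e+00 -6.32296368e-04  1.50539525e+00]
```

drive_tool([
  {"x": 0.3,"y": -0.1,"z": 0,"ax": 0,"ay": 0,"az": -0.2,"hand": 0},
  {"x": 0.8,"y": -0.2,"z": 0,"ax": 0,"ay": 0,"az": -0.4,"hand": 0},
  {"x": 1.4,"y": -0.37,"z": 0,"ax": 0,"ay": 0,"az": -0.6,"hand": 0},
  {"x": 2.0,"y": -0.52,"z": 0,"ax": 0,"ay": 0,"az": -0.8,"hand": 0},
  {"x": 2.6,"y": -0.68,"z": 0,"ax": 0,"ay": 0,"az": -1.0,"hand": 0},
  {"x": 3.2,"y": -0.84,"z": 0,"ax": 0,"ay": 0,"az": -1.2,"hand": 0},
  {"x": 3.8,"y": -1.0,"z": 0,"ax": 0,"ay": 0,"az": -1.4,"hand": 0},
  {"x": 4.4,"y": -1.15,"z": 0,"ax": 0,"ay": 0,"az": -1.6,"hand": 0},
])

```text
clock: 10.45
eef_pos: [603.7, -9.8, 245.4]
tcp_rot: [-3.139, -0.001, 1.674]
contact_force: [0.3, 0.8, -8.1]
opening: 0.132
grasp_force: 88.1
```

drive_tool([
  {"x": 0.6,"y": -0.2,"z": 0,"ax": 0,"ay": 0,"az": -0.2,"hand": 0},
  {"x": 1.2,"y": -0.4,"z": 0,"ax": 0,"ay": 0,"az": -0.4,"hand": 0},
  {"x": 1.8,"y": -0.6,"z": 0,"ax": 0,"ay": 0,"az": -0.6,"hand": 0},
  {"x": 2.4,"y": -0.8,"z": 0,"ax": 0,"ay": 0,"az": -0.8,"hand": 0},
  {"x": 3.0,"y": -1.0,"z": 0,"ax": 0,"ay": 0,"az": -1.0,"hand": 0},
  {"x": 3.4,"y": -1.1,"z": 0,"ax": 0,"ay": 0,"az": -1.2,"hand": 0},
  {"x": 3.6,"y": -1.2,"z": 0,"ax": 0,"ay": 0,"az": -1.4,"hand": 0},
  {"x": 3.7,"y": -1.25,"z": 0,"ax": 0,"ay": 0,"az": -1.5,"hand": 0},
])

```text
clock: 11.25
eef_pos: [523.0, 166.7, 246.0]
tcp_rot: [-3.14, 0.0, 1.833]
contact_force: [-0.0, -1.0, -7.9]
opening: 0.135
grasp_force: 88.1
```

```bash
python3 -c "
from h import *
print(monitor.sense()['eef_pos']);go(562.5,215,225,1.5708+.279)"
```

```text
[523.01368297 166.71779599 246.0124162 ]
xyz [0.728 1.013 0.419] a [-0.015  0.001 -0.164]
```

drive_tool([
  {"x": 0.2,"y": 0.2,"z": 0.1,"ax": 0,"ay": 0,"az": -0.1,"hand": 0},
  {"x": 0.4,"y": 0.5,"z": 0.2,"ax": 0,"ay": 0,"az": -0.16,"hand": 0},
  {"x": 0.6,"y": 0.8,"z": 0.3,"ax": 0,"ay": 0,"az": -0.16,"hand": 0},
  {"x": 0.7,"y": 0.96,"z": 0.4,"ax": 0,"ay": 0,"az": -0.16,"hand": 0},
  {"x": 0.73,"y": 1.01,"z": 0.42,"ax": 0,"ay": 0,"az": -0.16,"hand": 0},
  {"x": 0.73,"y": 1.01,"z": 0.42,"ax": 0,"ay": 0,"az": -0.16,"hand": 0},
  {"x": 0.73,"y": 1.01,"z": 0.42,"ax": 0,"ay": 0,"az": -0.16,"hand": 0},
])

```text
clock: 11.95
eef_pos: [563.4, 213.8, 225.6]
tcp_rot: [-3.141, 0.0, 1.847]
contact_force: [0.5, -0.9, -8.3]
opening: 0.129
grasp_force: 88.1
```

Run:
```python
from h import *
go(562.5,215,194,1.5708+.279)
b=imaging.grab_frame("side")[150:400,120:440]; a=imaging.grab_frame("scene")[40:290,250:480]
v=np.hstack([cv2.resize(b,None,fx=1.4,fy=1.4),cv2.resize(a,None,fx=1.4,fy=1.4)]); cv2.imwrite("pics/p1.png",v[:,:,::-1])
s=monitor.sense();print(s["eef_pos"],s["tcp_rot"],s["wrist_torque"])
```

```text
xyz [ 0.028 -0.01   0.632] a [-0.008  0.003 -0.031]
[563.47153416 213.84943922 226.03024946] [-3.14158651e+00  9.31351748e-05  1.84647233e+00] [0.02754607 0.00558784 0.03907724]
```

View pics/p1.png

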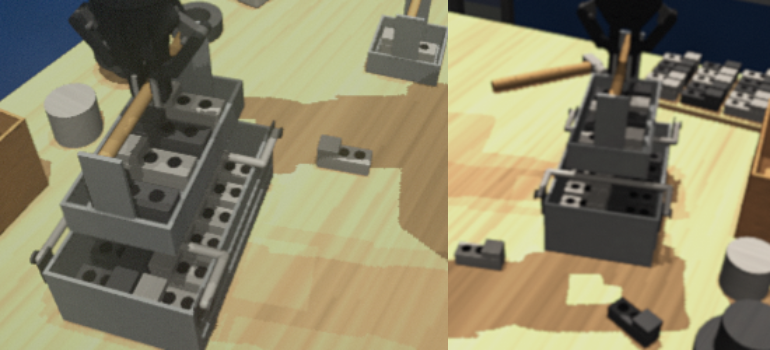

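The tray hangs over the tote, aligned and level. I'll lower it gently.

drive_tool([
  {"x": 0.02,"y": -0.01,"z": 0.15,"ax": 0,"ay": 0,"az": -0.03,"hand": 0},
  {"x": 0.04,"y": -0.01,"z": 0.3,"ax": 0,"ay": 0,"az": -0.03,"hand": 0},
  {"x": 0.05,"y": -0.01,"z": 0.42,"ax": 0,"ay": 0,"az": -0.03,"hand": 0},
  {"x": 0.05,"y": -0.01,"z": 0.52,"ax": 0,"ay": 0,"az": -0.03,"hand": 0},
  {"x": 0.05,"y": -0.01,"z": 0.6,"ax": 0,"ay": 0,"az": -0.03,"hand": 0},
  {"x": 0.05,"y": -0.01,"z": 0.64,"ax": 0,"ay": 0,"az": -0.03,"hand": 0},
  {"x": 0.05,"y": -0.01,"z": 0.66,"ax": 0,"ay": 0,"az": -0.03,"hand": 0},
  {"x": 0.05,"y": -0.01,"z": 0.68,"ax": 0,"ay": 0,"az": -0.03,"hand": 0},
])

```text
clock: 12.85
eef_pos: [562.7, 216.6, 191.9]
tcp_rot: [3.141, -0.0, 1.85]
contact_force: [0.6, 0.2, -8.3]
opening: 0.129
grasp_force: 88.3
```

drive_tool([
  {"x": 0,"y": 0,"z": 0.02,"ax": 0,"ay": 0,"az": 0,"hand": 0},
  {"x": 0,"y": 0,"z": 0.04,"ax": 0,"ay": 0,"az": 0,"hand": 0},
])

```text
clock: 13.05
eef_pos: [562.6, 216.5, 189.9]
tcp_rot: [3.141, -0.0, 1.85]
contact_force: [0.6, 0.6, -7.1]
opening: 0.132
grasp_force: 88.3
```

drive_tool([
  {"x": 0,"y": 0,"z": 0.02,"ax": 0,"ay": 0,"az": 0,"hand": 0},
  {"x": 0,"y": 0,"z": 0.04,"ax": 0,"ay": 0,"az": 0,"hand": 0},
])

```text
clock: 13.25
eef_pos: [562.5, 216.5, 188.3]
tcp_rot: [3.142, -0.0, 1.85]
contact_force: [-4.3, -1.1, 3.7]
opening: 0.131
grasp_force: 89.5
```

drive_tool([
  {"x": 0,"y": 0,"z": 0,"ax": 0,"ay": 0,"az": 0,"hand": 0},
  {"x": 0,"y": 0,"z": 0,"ax": 0,"ay": 0,"az": 0,"hand": 0},
], grip_force=25)

```text
clock: 13.45
eef_pos: [562.6, 216.5, 188.3]
tcp_rot: [3.141, -0.0, 1.85]
contact_force: [-3.7, -1.9, 1.5]
opening: 0.128
grasp_force: 89.1
```

drive_tool([
  {"x": 0,"y": 0,"z": 0,"ax": 0,"ay": 0,"az": 0,"hand": 20},
  {"x": 0,"y": 0,"z": 0,"ax": 0,"ay": 0,"az": 0,"hand": 35},
  {"x": 0,"y": 0,"z": 0,"ax": 0,"ay": 0,"az": 0,"hand": 50},
  {"x": 0,"y": 0,"z": 0,"ax": 0,"ay": 0,"az": 0,"hand": 50},
])

```text
clock: 13.85
eef_pos: [562.9, 216.6, 188.1]
tcp_rot: [3.141, -0.0, 1.85]
contact_force: [0.9, -0.6, 0.2]
opening: 0.588
grasp_force: 0.0
```

drive_tool([
  {"x": 0,"y": 0,"z": -0.3,"ax": 0,"ay": 0,"az": 0,"hand": 50},
  {"x": 0,"y": 0,"z": -0.7,"ax": 0,"ay": 0,"az": 0,"hand": 50},
  {"x": 0,"y": 0,"z": -1.2,"ax": 0,"ay": 0,"az": 0,"hand": 50},
  {"x": 0,"y": 0,"z": -1.8,"ax": 0,"ay": 0,"az": 0,"hand": 50},
  {"x": 0,"y": 0,"z": -2.4,"ax": 0,"ay": 0,"az": 0,"hand": 50},
  {"x": 0,"y": 0,"z": -3.0,"ax": 0,"ay": 0,"az": 0,"hand": 50},
  {"x": 0,"y": 0,"z": -3.5,"ax": 0,"ay": 0,"az": 0,"hand": 50},
  {"x": 0,"y": 0,"z": -3.5,"ax": 0,"ay": 0,"az": 0,"hand": 50},
])

```text
clock: 14.65
eef_pos: [564.1, 217.1, 368.2]
tcp_rot: [3.134, -0.001, 1.85]
contact_force: [0.0, 0.8, 0.4]
opening: 0.585
grasp_force: 0.0
```

Run:
```python
from h import *
b=imaging.grab_frame("side")[150:400,120:370]; a=imaging.grab_frame("wrist")[:,130:500]
T=(562.5,215,.279); c=imaging.camera_info("wrist"); print(proj(c,[tote(*p,T) for p in [(0,105,214),(0,-105,214),(55,-105,140),(-55,-105,140),(55,105,140),(-55,105,140),(80,-130,90),(-80,-130,90),(80,130,90)]]).round()-[130,0])
v=np.hstack([cv2.resize(b,None,fx=1.6,fy=1.6),a]); cv2.imwrite("pics/p2.png",v[:,:,::-1])
```

```text
[[192.  73.]
 [192. 281.]
 [234. 251.]
 [151. 251.]
 [241.  82.]
 [144.  82.]
 [246. 252.]
 [139. 252.]
 [255.  65.]]
```

View pics/p2.png

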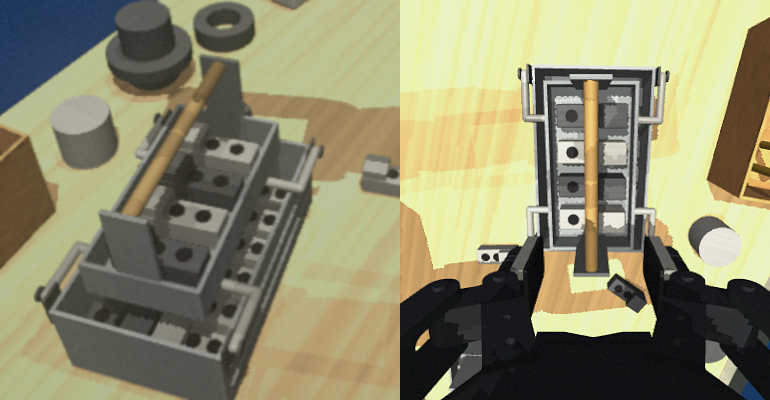

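The tray rests level across both bails: the handle is at column 592 (crop 192) and the corners are within about 2 px of the centred prediction. The gripper is clear, so I'll hand it in.

```bash
python3 -c "
from rig import r
print(r.sign_off())"
```

```text
the job is handed in; nothing more can be done
None
```

The job is handed in: the swung-out bail was pressed in to its stop, and the long tray sits on both bails. It is level and within about 2 mm of centre by the last wrist picture. I let go only after it was resting there, at about 14 s of the 51 s allowed. Wrist force peaked at 44 N when the bail met its stop, taken through the fingers rather than the gripper's body. The sign-off call returned no verdict.

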